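# Index the colour carousel to the red pot

### The arm

A 6-joint arm with a two-finger parallel gripper is mounted at the origin on a cart in front of the work surface, level with it; the furniture and walls round the work are solid. World frame = base frame: x ahead of the robot, y to its left, z up, the work surface at z = 0. Lengths are in mm, angles in rad, forces in N, time in s.
With the tool pointing down it reaches from about 400 to 925 mm from the base axis. Payload 12.5 kg.
Tool frame: the origin (TCP) lies midway between the tips of the shut fingers; the grasp point (between the pads) lies 19 mm behind it; z points along the fingers, y is the line along which they close (so a half turn about z gives the same grasp; the last joint's range is limited). The gripper opens to 95 mm and grips with 3 to 60 N. Pads are 20 mm wide; open, the fingers measure 119 mm over their backs; the gripper's body (75 mm by 180 mm) begins 59 mm behind the grasp point.
Start: joints at [-1.221, 0.491, 1.559, -0, 1.092, -0.106], TCP at [275.137, -561.201, 214.661] pointing down, gripper open.
Joint ranges: [-3.1, 3.1], [-0.84, 2.19], [0.05, 2.79], [-1.13, 4.28], [0.06, 2.93], [-2.69, 2.69]. Speed limits (rad/s): [2.22, 2.22, 2.79, 3.14, 3.14, 3.14].

### API

Orientations are given as [roll, pitch, yaw] about the fixed x, y, z axes, in that order (R = Rz(yaw) Ry(pitch) Rx(roll)).
In Python, from cell import env gives the robot as it stands.
- The arm moves only by the tool carry_out, never from a script. Its argument "series" is a list of rows, each a list of 4 numbers: the shift along the world's x, y, z normalised to -1 to 1, where 1 is 5 cm, then the turn about the world's z normalised to -1 to 1, where 1 is 6 degrees. In form: [[x, y, z, turn], ...]. A call has exactly 5 rows; each row shifts and turns the commanded pose from where the row before left it; what a row does not reach is not made up. A row lasts 1/10 s, in which the tool goes at most 50 mm and 8.59 degrees, less where a joint would pass 70% of its speed; a pose out of reach is approached as far as the arm can. A call with a number of a shift or a turn outside -1 to 1 is refused whole. A call with a gripper value outside its range is refused whole. "fingers" is the closure, from -1 (fully open) to 1 (shut), set as the call begins (left out, the last holds). The fingers move at their own pace and stop on an object; the grip force is fixed at half the most. Time passes only in rows, so rows that do not move let the fingers close, or fill a call up. It gives the time, the measured TCP pose, the force, the opening and the grip force at its end, in the units of the state.
- env.state(): the state, without advancing time (a new reading comes with each control period).
- env.read_camera(name): name is "side" or "top" or "wrist"; returns the picture (384x512x3 uint8, red, green, blue); there is no depth.
- env.calibration(name): a dict with "K" (3x3 intrinsics, pixels), "dist" ([k1, k2, p1, p2, k3] as OpenCV has them; the pictures are not rectified), "pose" (4x4, takes a point from camera to world coordinates). Camera axes: x right, y down, z forward; pixel columns grow to the right and rows downward; lengths in mm; the calibration is good to about 2 mm. A picture is of the moment at which its call begins: read the wrist's pose just before it. calibration takes no time and is no camera call; for the wrist camera it gives the pose at the moment of the call.
- env.job_done(): hands the job in; it is judged then, once.
Trained networks look in the newest picture that a camera, given by its name, has taken for a name from the list of things; names that differ only in an ending like _2 or _b are one class to them, and where a whole thing is asked for, a point or a joint stands for the part that bears it (a point fixed in the world has none). Each returns a list of dicts, best first, with "conf" (0 to 1); they miss things now and then, are a little off and sometimes report something else, mostly with a low value. They report only what shows in the picture. A call takes as long as a camera call.
- env.look_for(camera, label): "position" ([row, column] as shares, 0 to 1, of the picture: columns of its width, rows of its height, amid what is visible of it).
The state is a dict: "t": time; "joints": joint angles; "qvel": joint speeds; "tau": joint torques, N m; "eef_pos": TCP position; "tcp_rot": TCP orientation; "ft_force": force on the tool from outside, world axes, zero at the start; "moment": the same for the moment, N m; "opening": opening from 0.0 (shut) to 1.0 (fully open); "grip_force": force on a finger pad.
Only numpy, scipy, OpenCV 4.12 (cv2) and the standard library are available. Lean on these libraries where they do the work, as an engineer would, in place of code of your own. Each camera call takes 0.05 s, during which the arm holds its last target. There are 200 camera calls.

### The job

Swing the red lock lever of the colour carousel all the way out, turn the carousel until the red paste pot clicks into place at the orange pointer, then swing the lever all the way back in so that the carousel is locked. Leave all the pots standing in their pockets and do not disturb the other things on the worktop.

Things in the scene. Friction and masses are not known exactly. Their poses are not given: they have to be found in the camera images.
- carousel_base: white round base (210 mm diameter) of the colour carousel, fixed to the worktop, its place and yaw vary; origin on the worktop under the carousel's axis; own -x points to the orange pointer (blade 146 mm from the axis, top 66 mm above the worktop), own -y to the side with the lock lever
- carousel (a joint): turn of the aluminium plate (250 mm diameter, top 60 mm above the worktop) about the vertical axis, rad, 0 at the start, grows anticlockwise seen from above. A spring detent clicks in at every multiple of 60 degrees (1.047 rad) and pulls the plate home from either side once more than half way. The plate cannot turn while the lever is in
- carousel_axis (a point): point on the axis of the plate, at the height of the plate's top. The plate has six pockets, 60 degrees apart, centres 85 mm from the axis, each with a wall 7 mm high
- pointer_place (a point): point on the plate's top, fixed to the base, at which the pocket centre stands that is at the pointer (85 mm from the axis toward the orange pointer)
- finger_post (a point): top centre of one of six black upright finger posts, 12 mm diameter, which stand on the plate midway between the pockets, 105 mm from the axis, 60 degrees apart, tops 135 mm above the worktop (36 mm above the pot caps): pinch or push any of them from above to turn the plate, about 5 N; the point turns with the plate
- lock_lever (a joint): angle of the red lock lever about its upright pivot, rad: 0 = fully in (its tooth stands between two pins under the plate: locked), 0.6 = fully out (free); anticlockwise seen from above opens it; it stays where it is left. The tooth enters only when the plate stands in a detent
- lever_pivot (a point): axis of the lever's pivot
- lever_grip (a point): top centre of the lever's black upright handle (12 to 16 mm diameter, its top 93 mm above the worktop, upper 45 mm free to grip), 135 mm from the pivot (horizontally)
- pot_red: red pot of paste colour with a white cap and a red dot on it; 45 mm diameter, 39 mm tall, origin at the centre of its underside; loose, standing in a pocket of the carousel plate, one pocket to either side of the pointer or two pockets away
- pot_green: green pot, white cap with a green dot; 45 mm diameter, 39 mm tall, origin at the centre of its underside; loose, standing in a pocket of the carousel plate
- pot_yellow: yellow pot, white cap with a yellow dot; 45 mm diameter, 39 mm tall, origin at the centre of its underside; loose, standing in a pocket of the carousel plate
- pot_front: second green pot, the same, which stands at the pointer at the start; 45 mm diameter, 39 mm tall, origin at the centre of its underside; loose, standing in a pocket of the carousel plate
- tub_pink: pink tub with purple lid, 157 mm diameter, 82 mm tall, bystander; origin under its centre
- sprinkle_jar: white jar with purple-edged label, 72 mm diameter, 109 mm tall, bystander; origin under its centre
- tape_roll: brown roll of tape lying flat, 102 mm diameter, 24 mm tall, bystander; origin under its centre
- marker_pen: white marker pen with black cap lying flat, 135 mm long, bystander; origin under its centre
- tub_teal: teal tub with blue lid, 119 mm diameter, 75 mm tall, bystander; origin under its centre

How it is judged:
By the outcome, as a careful person would: the job done as asked, in the order asked, and still so for the second after the job is handed in, with the robot touching nothing.
It also fails if it takes over 64 s, if anything falls off the work surface, if the arm or the gripper's body presses on something with over 40 N, if the wrist force passes 120 N, or if a joint passes its speed limit or range.

## Working session

There is one attempt and no reset: what is moved stays moved. The work goes in short steps, Python scripts to look and compute and a tool call to move; the robot and the scene stay as the last step left them, time stands still between calls to the robot, and variables do not carry over. Pictures are saved under pics/ and viewed, at most 10 in all, crops included, and the job is handed in when it is done.

Besides the shell and the picture viewer there is one more tool, called after "Emit:" in YAML: its name, and indented under it one key for each argument. carry_out: Moves the arm, as the interface text tells. Its arguments: {"type":"object","properties":{"series":{"type":"array","items":{"type":"array","items":{"type":"number","minimum":-1,"maximum":1}}},"fingers":{"type":"number"}},"required":["series"]}

```bash
mkdir -p pics; ls
cat > h.py <<'E'
import numpy as np, cv2
from cell import env
def snap(n,f):
    cal=env.calibration(n); im=env.read_camera(n); cv2.imwrite('pics/'+f,im[:,:,::-1]); return im,cal
def ray(cal,px):
    u=cv2.undistortPoints(np.array([[px]],float),np.array(cal['K']),np.array(cal['dist']))[0,0]
    P=np.array(cal['pose']); d=P[:3,:3]@np.array([u[0],u[1],1]); return P[:3,3],d/np.linalg.norm(d)
def onz(cal,px,z):
    o,d=ray(cal,px); return o+d*(z-o[2])/d[2]
def tri(rs):
    A=sum(np.eye(3)-np.outer(d,d) for o,d in rs); b=sum((np.eye(3)-np.outer(d,d))@o for o,d in rs)
    X=np.linalg.solve(A,b); return X,[np.linalg.norm((np.eye(3)-np.outer(d,d))@(X-o)) for o,d in rs]
def proj(cal,X):
    P=np.linalg.inv(np.array(cal['pose'])); r,_=cv2.Rodrigues(P[:3,:3])
    return cv2.projectPoints(np.array(X,float).reshape(-1,3),r,P[:3,3],np.array(cal['K']),np.array(cal['dist']))[0][:,0]
E
python3 - <<'E'
from h import *
np.set_printoptions(precision=1,suppress=True)
for n in ['side','top']:
    im,cal=snap(n,n+'0.png'); print(n,np.array(cal['pose'])[:3,3])
    for l in ['carousel_base','lever_grip','lever_pivot','carousel_axis','pointer_place','pot_red','finger_post']:
        print(l,[(np.round(np.array(d['position'])[::-1]*[512,384],1),round(d['conf'],2)) for d in env.look_for(n,l)[:7]])
print(env.state()['t'])
a=cv2.imread('pics/side0.png');b=cv2.imread('pics/top0.png')
E
```

```text
pics
side [ -96.6  989.9 1057.3]
carousel_base [(array([241.5, 206.5]), 0.87)]
lever_grip [(array([273.6, 181.4]), 0.46), (array([262.9, 187.3]), 0.4), (array([238.5, 208.6]), 0.31)]
lever_pivot [(array([238.7, 203.6]), 0.66)]
carousel_axis [(array([240.5, 201.4]), 0.76)]
pointer_place [(array([243. , 202.5]), 0.6), (array([274.9, 179.9]), 0.44)]
pot_red [(array([236.2, 204.9]), 0.63), (array([211.8, 200.6]), 0.62)]
finger_post [(array([236. , 199.4]), 0.67), (array([250.9, 287.3]), 0.51), (array([195.7, 298.5]), 0.29)]
top [ 372. -134. 1302.]
carousel_base [(array([249.9, 171. ]), 0.62)]
lever_grip [(array([287. , 173.7]), 0.73)]
lever_pivot [(array([247. , 172.2]), 0.66), (array([236.8, 195.8]), 0.41)]
carousel_axis [(array([247.7, 170.7]), 0.73), (array([221.3, 153.4]), 0.35)]
pointer_place [(array([247.2, 169.1]), 0.86)]
pot_red [(array([220., 153.]), 0.58), (array([168.5, 231.9]), 0.25)]
finger_post [(array([242.7, 168.3]), 0.89), (array([248.3, 168.7]), 0.67)]
0.8
```

Run:
```python
import cv2
a=cv2.imread('pics/side0.png');b=cv2.imread('pics/top0.png')
cv2.imwrite('pics/s1.png',cv2.resize(a[130:290,140:350],None,fx=3.6,fy=3.6,interpolation=2))
cv2.imwrite('pics/t1.png',cv2.resize(b[90:250,150:360],None,fx=3.6,fy=3.6,interpolation=2))
```

```text
(no output)
```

View pics/top0.png

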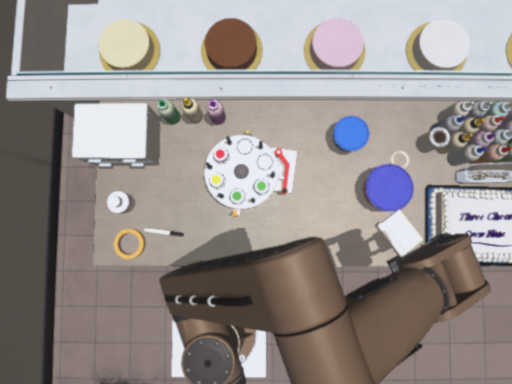

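View pics/t1.png

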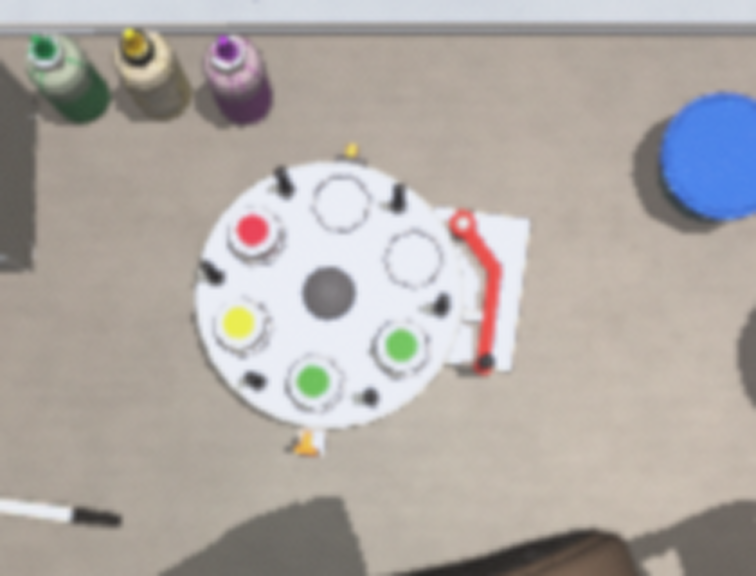

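View pics/s1.png

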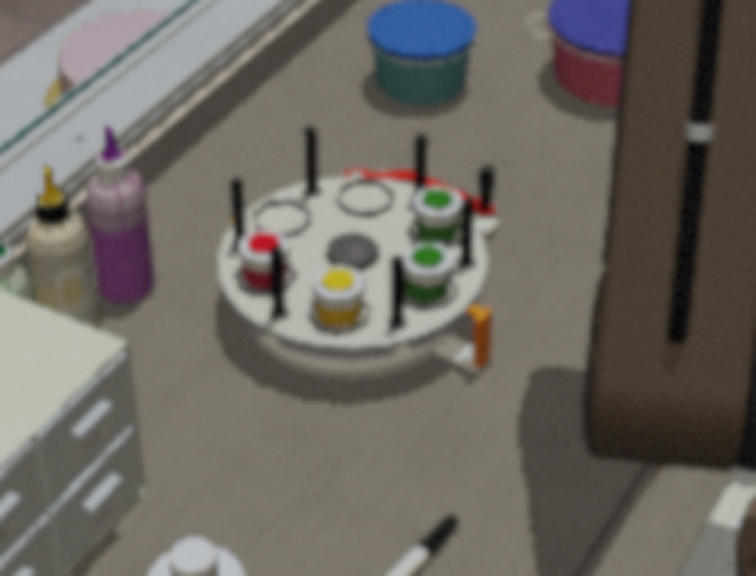

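The top view shows the pointer at the bottom (≈px 235,212), the front green pot there, yellow next on the left and red upper left (≈220,154). That is two pockets away, so the plate turns +120° anticlockwise. The lever is on the right, its handle at ≈(285,190).

Run:
```python
from h import *
np.set_printoptions(precision=1,suppress=True)
ct,cs=env.calibration('top'),env.calibration('side')
T=lambda p:(150+p[0]/3.6-.4,90+p[1]/3.6-.4)
S=lambda p:(140+p[0]/3.6-.4,130+p[1]/3.6-.4)
m={'grip':((486,360),(487,172)),'p_fl':((252,378),(397,260)),'p_fr':((368,396),(466,206)),'p_r':((442,301),(420,140)),
'p_br':((398,190),(311,131)),'p_bl':((281,172),(237,183)),'p_l':((207,265),(276,250)),
'red':((252,230),(264,243)),'yel':((239,322),(338,280)),'gf':((313,381),(428,257)),'gr':((401,345),(437,199)),'hub':((329,293),(352,248))}
R={}
for k,(a,b) in m.items():
    X,e=tri([ray(ct,T(a)),ray(cs,S(b))]); R[k]=X; print(k,X,np.array(e))
P=np.array([R[k] for k in R if k[:2]=='p_']); c=P.mean(0); print('c',c)
for k in R:
    d=R[k]-c; print(k,np.hypot(*d[:2]),np.degrees(np.arctan2(d[1],d[0])))
print('piv',onz(ct,T((462,223)),45), 'pointer',onz(ct,T((307,440)),66))
print(np.array(env.calibration('wrist')['pose']),env.state()['eef_pos'],env.state()['tcp_rot'])
```

```text
grip [ 473.5 -217.7   85.6] [0.7 0.7]
p_fl [455.1 -10.8 130.3] [0.8 0.8]
p_fr [ 440.3 -111.4  127.2] [1.3 1.3]
p_r [ 522.7 -175.8  131. ] [0.9 0.9]
p_br [ 619.9 -137.8  130.9] [0.3 0.3]
p_bl [635.6 -35.  130.6] [0.7 0.7]
p_l [553.   29.2 130.5] [0.5 0.5]
red [589.7  -6.6  99. ] [0.5 0.5]
yel [506.5   4.3  98.2] [0.4 0.4]
gf [453.7 -62.4  98.1] [0.4 0.4]
gr [ 486.2 -140.7   98.8] [0.1 0.1]
hub [537.8 -74.3  66.6] [0.5 0.5]
c [537.8 -73.6 130.1]
grip 157.71411020410397 -114.03675061528044
p_fl 103.79795986863536 142.78172018499595
p_fr 104.52158689601082 -158.8206806987026
p_r 103.33726411963829 -98.40158245714352
p_br 104.26213055021732 -38.02700406794574
p_bl 105.19455362920282 21.549430920922774
p_l 103.92330263811954 81.56322318929199
red 84.81794345096422 52.21242255225711
yel 83.90292055618592 111.87384189516155
gf 84.81744460975014 172.42220118171286
gr 84.60592604407292 -127.51087437760047
hub 0.7413396517393384 -84.20316463401939
piv [ 606.8 -198.2   45. ] pointer [402.3 -55.2  66. ]
[[   0.4   -0.9   -0.2  341.2]
 [  -0.9   -0.4   -0.1 -529.1]
 [   0.     0.3   -1.   384.9]
 [   0.     0.     0.     1. ]] [ 275.1 -561.2  214.6] [3.1 0.  0.5]
```

Emit:
carry_out:
  series:
    - [0.4, 0.69, 0, 0]
    - [0.4, 0.69, 0, 0]
    - [0.4, 0.69, 0, 0]
    - [0.4, 0.69, 0, 0]
    - [0.4, 0.69, 0, 0]
  fingers: 0.1

```text
t: 1.3
eef_pos: [375.7, -387.3, 214.8]
tcp_rot: [3.141, -0.0, 0.456]
ft_force: [0.8, 1.0, -0.5]
opening: 0.637
grip_force: 0.0
```

Emit:
carry_out:
  series:
    - [0.4, 0.68, 0, 0]
    - [0.4, 0.68, 0, 0]
    - [0.39, 0.68, 0, 0]
    - [0.39, 0.68, 0, 0]
    - [0.39, 0.68, 0, 0]

```text
t: 1.8
eef_pos: [474.3, -217.3, 214.8]
tcp_rot: [3.141, -0.0, 0.456]
ft_force: [-0.3, -0.6, -0.3]
opening: 0.451
grip_force: 0.0
```

Emit:
carry_out:
  series:
    - [0, 0, -0.5, 0]
    - [0, 0, -0.5, 0]
    - [0, 0, 0, 0]
    - [0, 0, 0, 0]
    - [0, 0, 0, 0]

```text
t: 2.3
eef_pos: [474.0, -219.2, 165.8]
tcp_rot: [3.14, -0.001, 0.455]
ft_force: [0.0, -0.6, 0.3]
opening: 0.446
grip_force: 0.0
```

Run:
```python
from h import *
np.set_printoptions(precision=2,suppress=True)
im,c=snap('wrist','w1.png'); s=env.state(); print(s['t'],s['eef_pos'],s['tcp_rot'],s['opening'],s['ft_force'])
for k,X in dict(grip=(473.5,-217.7,93),pr=(522.7,-175.8,135),pfr=(440.3,-111.4,135),piv=(607,-198,45)).items(): print(k,proj(c,X))
```

```text
2.35 [ 473.98 -219.21  165.82] [ 3.14 -0.    0.46] 0.449206963724603 [ 0.03 -0.01  0.32]
grip [[248.83 202.86]]
pr [[222.91 127.14]]
pfr [[ 85.49 196.76]]
piv [[296.26  44.34]]
```

View pics/w1.png

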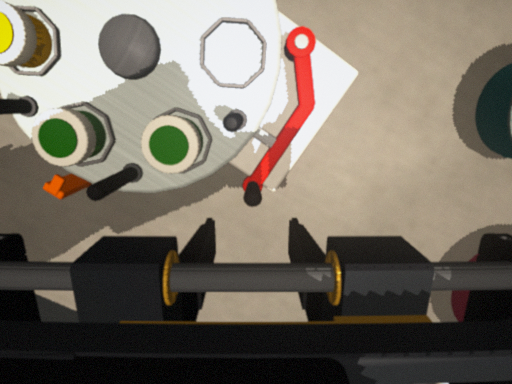

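The wrist view shows the black lever handle top at ≈(252,197), between the finger lines, with post tops at ≈(233,121) and (97,189). I'll refine with all three views.

Run:
```python
from h import *
np.set_printoptions(precision=1,suppress=True)
ct,cs,cw=env.calibration('top'),env.calibration('side'),env.calibration('wrist')
T=lambda p:(150+p[0]/3.6-.4,90+p[1]/3.6-.4)
S=lambda p:(140+p[0]/3.6-.4,130+p[1]/3.6-.4)
m={'grip':((486,360),(487,172),(252,197)),'p_fr':((368,396),(466,206),(97,189)),'p_r':((442,301),(420,140),(233,121))}
zs={'grip':93,'p_fr':135,'p_r':135}
for k,(a,b,w) in m.items():
    X,e=tri([ray(ct,T(a)),ray(cs,S(b)),ray(cw,w)]); print(k,X,np.array(e), 'atz',onz(ct,T(a),zs[k]),onz(cs,S(b),zs[k]),onz(cw,w,zs[k]))
print('piv',onz(cw,(301,41),45),onz(ct,T((462,223)),45),'hub',onz(cw,(130,46),62),cw['K'])
```

```text
grip [ 474.9 -218.8   83.5] [1.4 1.6 1.8] atz [ 473.5 -216.9   93. ] [ 468.5 -208.6   93. ] [ 479.1 -217.8   93. ]
p_fr [ 441.9 -112.5  124.4] [2.7 1.4 2.1] atz [ 438.7 -112.   135. ] [ 437.  -101.7  135. ] [ 448.9 -116.8  135. ]
p_r [ 525.4 -178.3  127.7] [3.6 0.9 3.4] atz [ 521.4 -176.   135. ] [ 520.8 -170.6  135. ] [ 528.9 -179.9  135. ]
piv [ 611.2 -200.4   45. ] [ 606.8 -198.2   45. ] hub [542.7 -75.6  62. ] [[312.2   0.  251.6]
 [  0.  312.2 192.1]
 [  0.    0.    1. ]]
```

Emit:
carry_out:
  series:
    - [0.04, 0, -0.5, 0]
    - [0, 0, -0.5, 0]
    - [0, 0, -0.5, 0]
    - [0, 0, -0.5, 0]
    - [0, 0, 0, 0]

```text
t: 2.85
eef_pos: [474.8, -218.5, 63.2]
tcp_rot: [-3.139, 0.002, 0.455]
ft_force: [-0.8, -0.2, 0.3]
opening: 0.452
grip_force: 0.0
```

Emit:
carry_out:
  series:
    - [0, 0, 0, 0]
    - [0, 0, 0, 0]
    - [0, 0, 0, 0]
    - [0, 0, 0, 0]
    - [0, 0, 0, 0]
  fingers: 1

```text
t: 3.35
eef_pos: [476.0, -218.9, 65.4]
tcp_rot: [3.14, -0.001, 0.456]
ft_force: [-0.5, 0.3, 5.5]
opening: 0.152
grip_force: 30.0
```

Run:
```python
import numpy as np
np.set_printoptions(precision=3,suppress=True)
p=np.array([609.5,-199]);g=np.array([476,-218.8]);d=g-p;a=np.arctan2(d[1],d[0]);r=np.hypot(*d);print(r,a)
t=a+np.linspace(0,0.62,16);Q=p+r*np.c_[np.cos(t),np.sin(t)];print(np.diff(Q,axis=0)/50,Q[-1])
```

```text
134.9603275040484 -2.9943514184894995
[[ 0.019 -0.11 ]
 [ 0.023 -0.109]
 [ 0.028 -0.108]
 [ 0.032 -0.107]
 [ 0.036 -0.105]
 [ 0.041 -0.104]
 [ 0.045 -0.102]
 [ 0.049 -0.1  ]
 [ 0.053 -0.098]
 [ 0.057 -0.096]
 [ 0.061 -0.093]
 [ 0.065 -0.091]
 [ 0.069 -0.088]
 [ 0.072 -0.085]
 [ 0.076 -0.082]] [ 512.352 -292.683]
```

Emit:
carry_out:
  series:
    - [0.02, -0.11, 0, 0.3]
    - [0.025, -0.11, 0, 0.3]
    - [0.03, -0.11, 0, 0.3]
    - [0.03, -0.105, 0, 0.3]
    - [0.035, -0.105, 0, 0.3]

```text
t: 3.85
eef_pos: [482.5, -245.7, 65.3]
tcp_rot: [-3.142, 0.0, 0.615]
ft_force: [-1.8, 2.8, 8.8]
opening: 0.152
grip_force: 30.0
```

Emit:
carry_out:
  series:
    - [0.04, -0.105, 0, 0.3]
    - [0.045, -0.1, 0, 0.3]
    - [0.05, -0.1, 0, 0.3]
    - [0.055, -0.1, 0, 0.3]
    - [0.055, -0.095, 0, 0.3]

```text
t: 4.35
eef_pos: [494.3, -270.8, 65.3]
tcp_rot: [-3.141, 0.001, 0.772]
ft_force: [-5.2, 0.3, 8.3]
opening: 0.152
grip_force: 30.0
```

Emit:
carry_out:
  series:
    - [0.055, -0.095, 0, 0.3]
    - [0.06, -0.09, 0, 0.3]
    - [0.065, -0.09, 0, 0.3]
    - [0.07, -0.085, 0, 0]
    - [0.04, -0.04, 0, 0]

```text
t: 4.85
eef_pos: [508.3, -290.8, 65.2]
tcp_rot: [-3.139, 0.001, 0.865]
ft_force: [-14.5, 5.4, 14.5]
opening: 0.154
grip_force: 30.0
```

Emit:
carry_out:
  series:
    - [0, 0, 0, 0]
    - [0, 0, 0, 0]
    - [0, 0, 0, 0]
    - [0, 0, 0, 0]
    - [0, 0, 0, 0]

```text
t: 5.35
eef_pos: [508.2, -290.6, 65.3]
tcp_rot: [-3.14, 0.001, 0.865]
ft_force: [-8.2, -0.0, 9.2]
opening: 0.152
grip_force: 30.0
```

Emit:
carry_out:
  series:
    - [0.03, -0.035, 0, 0]
    - [0.03, -0.035, 0, 0]
    - [0, 0, 0, 0]
    - [0, 0, 0, 0]
    - [0, 0, 0, 0]

```text
t: 5.85
eef_pos: [508.3, -291.1, 64.9]
tcp_rot: [-3.131, 0.001, 0.865]
ft_force: [-19.5, 13.3, 18.9]
opening: 0.15
grip_force: 30.0
```

Emit:
carry_out:
  series:
    - [-0.04, 0.04, 0, 0]
    - [0, 0, 0, 0]
    - [0, 0, 0, 0]
    - [0, 0, 0, 0]
    - [0, 0, 0, 0]
  fingers: 0.1

```text
t: 6.35
eef_pos: [510.6, -292.4, 64.6]
tcp_rot: [3.141, -0.0, 0.864]
ft_force: [-0.7, -0.2, -0.5]
opening: 0.444
grip_force: 0.0
```

Emit:
carry_out:
  series:
    - [0, 0, 0.6, 0]
    - [0, 0, 0.6, 0]
    - [0, 0, 0.7, 0]
    - [0, 0, 0.5, 0]
    - [0, 0, 0, 0]

```text
t: 6.85
eef_pos: [511.6, -293.0, 188.0]
tcp_rot: [3.136, -0.0, 0.864]
ft_force: [0.4, 1.0, -1.2]
opening: 0.453
grip_force: 0.0
```

Emit:
carry_out:
  series:
    - [-0.27, 0.72, 0, 0]
    - [-0.27, 0.72, 0, 0]
    - [-0.28, 0.72, 0, 0]
    - [-0.28, 0.72, 0, 0]
    - [-0.28, 0.7, 0, 0]

```text
t: 7.35
eef_pos: [440.4, -111.8, 183.9]
tcp_rot: [-3.141, 0.0, 0.864]
ft_force: [0.4, 0.2, -0.6]
opening: 0.446
grip_force: 0.0
```

Emit:
carry_out:
  series:
    - [0, 0, 0, 0]
    - [0, 0, 0, 0]
    - [0, 0, 0, 0]
    - [0, 0, -0.2, 0]
    - [0, 0, 0, 0]

```text
t: 7.85
eef_pos: [441.0, -113.7, 173.2]
tcp_rot: [-3.14, 0.001, 0.863]
ft_force: [-0.6, 1.0, 0.5]
opening: 0.45
grip_force: 0.0
```

Run:
```python
from h import *
np.set_printoptions(precision=2,suppress=True)
im,c=snap('wrist','w2.png'); s=env.state(); print(s['t'],s['eef_pos'],s['tcp_rot'],s['joints'])
for z in (125,135): print(proj(c,(442,-113,z)))
a=np.array([540,-74.5]);r=105
t=np.radians(-158.3)+np.radians(np.linspace(0,120,25));Q=a+r*np.c_[np.cos(t),np.sin(t)];D=np.diff(Q,axis=0)/50
print(np.round(D,3).tolist(),Q[0],Q[-1])
```

```text
7.9 [ 441.14 -113.62  173.67] [-3.14  0.    0.86] [-0.4   0.31  2.01 -0.    0.83  0.31]
[[250.56 210.73]]
[[250.5  215.19]]
[[0.075, -0.167], [0.089, -0.16], [0.103, -0.152], [0.116, -0.142], [0.128, -0.131], [0.139, -0.12], [0.149, -0.107], [0.157, -0.094], [0.165, -0.08], [0.171, -0.065], [0.176, -0.05], [0.18, -0.034], [0.182, -0.019], [0.183, -0.003], [0.183, 0.013], [0.181, 0.029], [0.178, 0.045], [0.173, 0.06], [0.167, 0.075], [0.16, 0.089], [0.152, 0.103], [0.142, 0.116], [0.131, 0.128], [0.12, 0.139]] [ 442.44 -113.32] [ 622.4  -139.58]
```

View pics/w2.png

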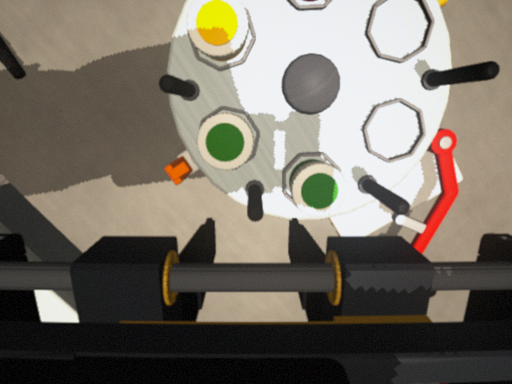

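The lever stands clear of the plate. The post top is at ≈(256,212), right below the gap between the fingers. I'll descend and pinch.

Emit:
carry_out:
  series:
    - [0, 0, -0.4, 0]
    - [0, 0, -0.4, 0]
    - [0, 0, -0.3, 0]
    - [0, 0, -0.2, 0]
    - [0, 0, 0, 0]

```text
t: 8.4
eef_pos: [441.0, -113.3, 108.7]
tcp_rot: [-3.14, 0.001, 0.864]
ft_force: [0.5, 0.3, -0.1]
opening: 0.45
grip_force: 0.0
```

Emit:
carry_out:
  series:
    - [0, 0, 0, 0]
    - [0, 0, 0, 0]
    - [0, 0, 0, 0]
    - [0, 0, 0, 0]
    - [0, 0, 0, 0]
  fingers: 1

```text
t: 8.9
eef_pos: [442.6, -113.6, 110.1]
tcp_rot: [3.138, -0.001, 0.864]
ft_force: [5.7, 1.0, -0.1]
opening: 0.114
grip_force: 30.0
```

Emit:
carry_out:
  series:
    - [0.095, -0.165, 0, 0.5]
    - [0.09, -0.16, 0, 0.6]
    - [0.105, -0.15, 0, 0.65]
    - [0.115, -0.14, 0, 0.65]
    - [0.13, -0.13, 0, 0.65]

```text
t: 9.4
eef_pos: [466.5, -150.1, 110.1]
tcp_rot: [-3.138, 0.0, 1.187]
ft_force: [-11.7, -0.6, 12.0]
opening: 0.118
grip_force: 30.0
```

Emit:
carry_out:
  series:
    - [0.14, -0.12, 0, 0.65]
    - [0.15, -0.105, 0, 0.65]
    - [0.155, -0.095, 0, 0.65]
    - [0.165, -0.08, 0, 0.65]
    - [0.17, -0.065, 0, 0.65]

```text
t: 9.9
eef_pos: [506.5, -174.6, 110.1]
tcp_rot: [-3.14, 0.001, 1.527]
ft_force: [-6.8, -4.9, 5.4]
opening: 0.119
grip_force: 30.0
```

Emit:
carry_out:
  series:
    - [0.175, -0.05, 0, 0.65]
    - [0.18, -0.035, 0, 0.65]
    - [0.18, -0.02, 0, 0.65]
    - [0.185, -0.005, 0, 0.65]
    - [0.185, 0.015, 0, 0.65]

```text
t: 10.4
eef_pos: [551.6, -179.5, 110.2]
tcp_rot: [-3.139, 0.001, 1.868]
ft_force: [-7.8, -6.4, 6.7]
opening: 0.119
grip_force: 30.0
```

Emit:
carry_out:
  series:
    - [0.18, 0.03, 0, 0.65]
    - [0.18, 0.045, 0, 0.65]
    - [0.175, 0.06, 0, 0.65]
    - [0.165, 0.075, 0, 0.65]
    - [0.16, 0.09, 0, 0.65]

```text
t: 10.9
eef_pos: [595.7, -164.7, 110.2]
tcp_rot: [-3.141, 0.002, 2.208]
ft_force: [-1.5, -6.8, 3.2]
opening: 0.116
grip_force: 30.0
```

Emit:
carry_out:
  series:
    - [0.15, 0.105, 0, 0.65]
    - [0.14, 0.115, 0, 0.65]
    - [0.13, 0.13, 0, 0.65]
    - [0.12, 0.14, 0, 0.65]
    - [0, 0, 0, 0]

```text
t: 11.4
eef_pos: [623.8, -139.2, 110.3]
tcp_rot: [3.141, 0.003, 2.48]
ft_force: [2.5, -4.6, 0.3]
opening: 0.116
grip_force: 30.0
```

Emit:
carry_out:
  series:
    - [0, 0, 0, 0]
    - [0, 0, 0, 0]
    - [0, 0, 0, 0]
    - [0, 0, 0, 0]
    - [0, 0, 0, 0]

```text
t: 11.9
eef_pos: [623.4, -139.8, 110.2]
tcp_rot: [3.141, 0.003, 2.477]
ft_force: [3.6, -4.2, 0.0]
opening: 0.117
grip_force: 30.0
```

Emit:
carry_out:
  series:
    - [0, 0, 0, 0]
    - [0, 0, 0, 0]
    - [0, 0, 0, 0]
    - [0, 0, 0, 0]
    - [0, 0, 0, 0]
  fingers: 0.1

```text
t: 12.4
eef_pos: [622.3, -138.9, 109.6]
tcp_rot: [3.142, -0.0, 2.477]
ft_force: [-0.3, 0.1, 0.7]
opening: 0.44
grip_force: 0.0
```

Emit:
carry_out:
  series:
    - [0, 0, 0.3, 0]
    - [0, 0, 0.5, 0]
    - [0, 0, 0.5, 0]
    - [0, 0, 0.3, 0]
    - [0, 0, 0, 0]

```text
t: 12.9
eef_pos: [623.1, -139.1, 191.8]
tcp_rot: [3.14, 0.003, 2.477]
ft_force: [0.3, 0.2, 1.1]
opening: 0.45
grip_force: 0.0
```

Emit:
carry_out:
  series:
    - [-0.15, -0.2, 0, -1]
    - [-0.15, -0.2, 0, -1]
    - [-0.15, -0.2, 0, -1]
    - [-0.15, -0.2, 0, -1]
    - [-0.15, -0.2, 0, -1]

```text
t: 13.4
eef_pos: [584.2, -189.2, 188.4]
tcp_rot: [-3.141, -0.001, 1.949]
ft_force: [-0.1, 0.5, 0.4]
opening: 0.453
grip_force: 0.0
```

Emit:
carry_out:
  series:
    - [-0.15, -0.2, 0, -1]
    - [-0.15, -0.2, 0, -1]
    - [-0.15, -0.2, 0, -1]
    - [-0.15, -0.2, 0, -1]
    - [-0.15, -0.2, 0, -1]

```text
t: 13.9
eef_pos: [546.7, -239.1, 188.4]
tcp_rot: [-3.14, -0.001, 1.425]
ft_force: [-0.2, -0.8, -0.1]
opening: 0.447
grip_force: 0.0
```

Emit:
carry_out:
  series:
    - [-0.15, -0.21, 0, -1]
    - [-0.15, -0.21, 0, -1]
    - [-0.15, -0.21, 0, -1]
    - [-0.15, -0.21, 0, -1]
    - [-0.15, -0.21, 0, -1]

```text
t: 14.4
eef_pos: [509.2, -291.6, 188.5]
tcp_rot: [-3.14, 0.0, 0.902]
ft_force: [-0.4, 0.3, -0.3]
opening: 0.448
grip_force: 0.0
```

Emit:
carry_out:
  series:
    - [0, 0, 0, -1]
    - [0, 0, 0, 0]
    - [0, 0, 0, 0]
    - [0, 0, 0, 0]
    - [0, 0, 0, 0]

```text
t: 14.9
eef_pos: [509.9, -291.2, 189.4]
tcp_rot: [-3.141, 0.0, 0.803]
ft_force: [-0.1, -1.1, -1.2]
opening: 0.449
grip_force: 0.0
```

Run:
```python
from h import *
np.set_printoptions(precision=2,suppress=True)
c=env.calibration('wrist');s=env.state();im,c=snap('wrist','w3.png'); print(s['t'],s['eef_pos'],s['tcp_rot'])
print(proj(c,[(508.3,-290.9,90)]))
im2,c2=snap('side','s3.png')
b=cv2.resize(im2[130:290,140:350],(504,384)); cv2.imwrite('pics/m3.png',np.vstack([b,cv2.resize(im,(288,216))[:,:,:] if 0 else b[:0]])[:,:,::-1])
for k,(x,y) in {'prev pot pos front':(454,-62.4)}.items(): print(proj(c2,[(x,y,99)]))
```

```text
14.9 [ 509.95 -291.19  189.44] [-3.14  0.    0.8 ]
[[248.8  195.09]]
[[258.27 200.73]]
```

View pics/w3.png

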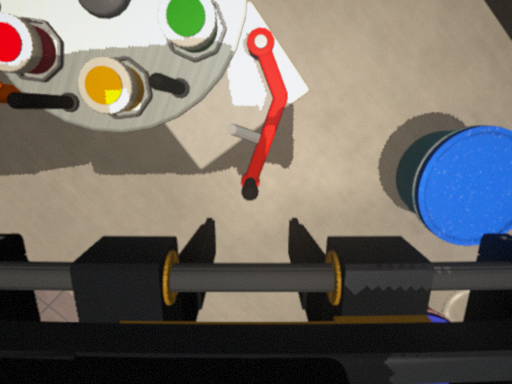

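View pics/m3.png

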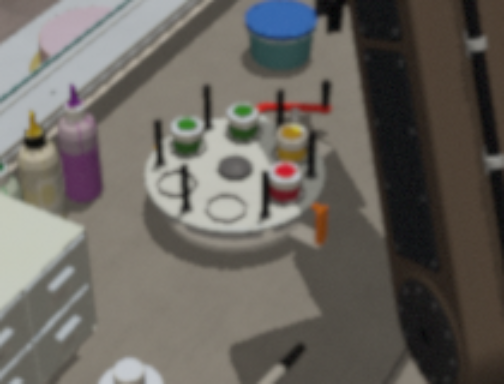

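The red pot is at the pointer: its cap is at side px (258.7,200.8), and (258.3,200.7) was predicted. All the pots are standing. The lever handle is at ≈(250,190), between the finger lines.

Emit:
carry_out:
  series:
    - [0, 0, -0.6, 0]
    - [0, 0, -0.6, 0]
    - [0, 0, -0.6, 0]
    - [0, 0, -0.45, 0]
    - [0, 0, -0.2, 0]

```text
t: 15.5
eef_pos: [509.3, -290.9, 65.3]
tcp_rot: [-3.139, 0.0, 0.802]
ft_force: [0.2, -0.1, -0.0]
opening: 0.45
grip_force: 0.0
```

Emit:
carry_out:
  series:
    - [0, 0, 0, 0]
    - [0, 0, 0, 0]
    - [0, 0, 0, 0]
    - [0, 0, 0, 0]
    - [0, 0, 0, 0]
  fingers: 1

```text
t: 16.0
eef_pos: [508.7, -290.2, 68.0]
tcp_rot: [-3.138, 0.0, 0.802]
ft_force: [-6.4, 7.2, 9.0]
opening: 0.151
grip_force: 30.0
```

Emit:
carry_out:
  series:
    - [-0.085, 0.08, 0, -0.2]
    - [-0.07, 0.085, 0, -0.2]
    - [-0.065, 0.09, 0, -0.2]
    - [-0.06, 0.09, 0, -0.2]
    - [-0.06, 0.095, 0, -0.2]

```text
t: 16.5
eef_pos: [493.2, -269.8, 67.9]
tcp_rot: [3.139, -0.0, 0.695]
ft_force: [3.2, -2.0, 5.3]
opening: 0.155
grip_force: 30.0
```

Emit:
carry_out:
  series:
    - [-0.055, 0.095, 0, -0.3]
    - [-0.055, 0.1, 0, -0.3]
    - [-0.05, 0.1, 0, -0.3]
    - [-0.045, 0.1, 0, -0.3]
    - [-0.04, 0.105, 0, -0.3]

```text
t: 17.0
eef_pos: [481.0, -244.8, 67.9]
tcp_rot: [3.139, -0.001, 0.537]
ft_force: [3.4, -1.1, 5.7]
opening: 0.154
grip_force: 30.0
```

Emit:
carry_out:
  series:
    - [-0.035, 0.105, 0, -0.3]
    - [-0.03, 0.105, 0, -0.3]
    - [-0.03, 0.11, 0, -0.3]
    - [-0.025, 0.11, 0, -0.3]
    - [0, 0, 0, 0]

```text
t: 17.5
eef_pos: [475.2, -222.9, 67.9]
tcp_rot: [3.139, -0.001, 0.413]
ft_force: [3.1, 0.6, 5.8]
opening: 0.149
grip_force: 30.0
```

Emit:
carry_out:
  series:
    - [0, 0.02, 0, 0]
    - [0, 0.02, 0, 0]
    - [0, 0, 0, 0]
    - [0, 0, 0, 0]
    - [0, 0, 0, 0]

```text
t: 18.0
eef_pos: [475.0, -221.5, 67.8]
tcp_rot: [3.14, -0.001, 0.414]
ft_force: [0.8, -1.2, 7.8]
opening: 0.154
grip_force: 30.0
```

Not at the stop yet (it started at y ≈ -218.9), so I'll push on until force builds.

Emit:
carry_out:
  series:
    - [0, 0.03, 0, 0]
    - [0, 0.03, 0, 0]
    - [0, 0.03, 0, 0]
    - [0, 0, 0, 0]
    - [0, 0, 0, 0]

```text
t: 18.5
eef_pos: [474.7, -217.8, 67.8]
tcp_rot: [3.139, -0.0, 0.414]
ft_force: [-2.8, -9.4, 6.6]
opening: 0.152
grip_force: 30.0
```

Emit:
carry_out:
  series:
    - [0, 0.03, 0, 0]
    - [0, 0.03, 0, 0]
    - [0, 0, 0, 0]
    - [0, 0, 0, 0]
    - [0, 0, 0, 0]

```text
t: 19.0
eef_pos: [475.1, -217.1, 68.0]
tcp_rot: [3.135, -0.0, 0.415]
ft_force: [-5.8, -26.7, 3.4]
opening: 0.155
grip_force: 30.0
```

Emit:
carry_out:
  series:
    - [0, -0.03, 0, 0]
    - [0, 0, 0, 0]
    - [0, 0, 0, 0]
    - [0, 0, 0, 0]
    - [0, 0, 0, 0]

```text
t: 19.5
eef_pos: [475.0, -217.5, 67.9]
tcp_rot: [3.137, -0.0, 0.414]
ft_force: [-3.4, -17.2, 5.1]
opening: 0.154
grip_force: 30.0
```

Emit:
carry_out:
  series:
    - [0, 0, 0, 0]
    - [0, 0, 0, 0]
    - [0, 0, 0, 0]
    - [0, 0, 0, 0]
    - [0, 0, 0, 0]
  fingers: 0.1

```text
t: 20.0
eef_pos: [474.5, -214.7, 67.0]
tcp_rot: [-3.141, 0.0, 0.414]
ft_force: [0.7, 0.1, -0.8]
opening: 0.44
grip_force: 0.0
```

Emit:
carry_out:
  series:
    - [0, 0, 0.3, 0]
    - [0, 0, 0.6, 0]
    - [0, 0, 0.6, 0]
    - [0, 0, 0.5, 0]
    - [0, 0, 0, 0]

```text
t: 20.5
eef_pos: [475.6, -215.4, 170.0]
tcp_rot: [3.138, -0.003, 0.414]
ft_force: [0.1, -0.0, 0.5]
opening: 0.452
grip_force: 0.0
```

Emit:
carry_out:
  series:
    - [-0.4, -0.5, 0, 0]
    - [-0.4, -0.5, 0, 0]
    - [-0.4, -0.5, 0, 0]
    - [0, 0, 0, 0]
    - [0, 0, 0, 0]

```text
t: 21.0
eef_pos: [414.2, -290.0, 166.5]
tcp_rot: [-3.141, 0.0, 0.412]
ft_force: [-0.0, 0.4, -0.5]
opening: 0.45
grip_force: 0.0
```

Run:
```python
from h import *
im,c=snap('top','t4.png'); im2,c2=snap('side','s4.png'); print(env.state()['t'],env.state()['eef_pos'])
cv2.imwrite('pics/m4.png',np.hstack([cv2.resize(im[90:250,150:340],(400,337),interpolation=2),cv2.resize(im2[130:290,140:330],(400,337),interpolation=2)])[:,:,::-1])
```

```text
21.1 [ 414.88521359 -289.32884451  166.73818821]
```

View pics/m4.png

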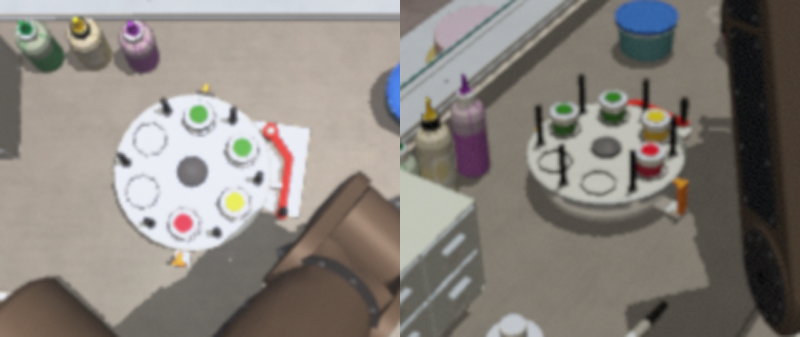

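Red stands at the pointer (m4 ≈(183,224)) and all the pots are upright. The lever handle is back at top px (284,190.7); at the start it was (285,190). I'm handing in.

```bash
python3 -c "
from cell import env
print(env.job_done())"
```

```text
the job is handed in; nothing more can be done
None
```

The job is handed in at about 21 s: I swung the lever fully out, turned the carousel 120° so the red pot stands at the pointer, and swung the lever back in to its stop; the last pictures show all pots upright and nothing else moved.

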